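# Hook the cup carrier forward in the cup keeper

## Task

Take the hook tool from the mat, hook it behind the upright pull bar of the steel cup carrier that stands back under the clear hood, and draw the carrier forward until it sits against the hood's two front stop posts, which are clamped a little differently each time. Keep it snug there for a second with a steady pull of about 15 N, never letting the pull reach 25 N, and without touching the carrier with the gripper. Then unhook, leaving the carrier forward, lay the hook tool flat on the mat without dropping it, and disturb nothing else.

Things in the scene. Friction and masses are not known exactly. Their poses are not given: they have to be found in the camera images.
- hook_grip (a point): Hook tool, about 0.14 kg, lying flat on the mat: centre of its dark wooden handle, a block 90 mm long (tool x), 24 mm wide (tool y), 30 mm high (tool z, up). From the handle's front end (+x) an 8 mm thick round steel shaft runs on along x, at this point's height, to x = 140 mm; there it bends sideways into a straight arm towards +y (see hook_bend).
- hook_bend (a point): Middle of the hook tool's sideways arm, 8 mm thick: x = 137.5, y = 16, z = 0 mm from the handle's centre, in tool axes. The arm runs from x = 140, y = 0 to x = 133, y = 36 mm (centre lines), slanting back a little so as to hold a bar. The bar should lie against the arm's side that faces the handle.
- mat: Fixed black rubber mat on the counter, 280 mm (x) by 170 mm (y), 4 mm thick; origin at the middle of its underside.
- keeper: Fixed green base of the cup keeper. Origin on the counter, on its centre line, at the middle of the stop posts' setting range; x points into the hood, z up. Floor 8 mm thick, x = -40 to 315 mm, 210 mm wide; side rails 34 mm high, inner faces at y = +-85 mm.
- carrier: Loose steel cup carrier (tray with four stacks of upside-down navy paper cups), 152 mm deep (x), 164 mm wide, 0.5 to 0.9 kg; slides with friction (2 to 7 N) on the keeper's floor between the rails. Origin at the middle of its lower front edge, x to the back. Home: its 60 mm high front on the two stop posts. Starts with its origin at x = 70 to 100 mm in the keeper's frame.
- carrier_bar (a point): Middle of the carrier's upright pull bar: vertical round bar 8 mm thick, reaching 33 mm up and down from this point, standing 35 mm in front of the carrier's front (x = -35, y = 0, z = 55 mm in its frame) and joined to it at top and bottom. Between bar and carrier is a 31 mm clear gap, open to both sides.
- loose_cups: Bystander: loose stack of navy paper cups, 68 mm across, 117 mm high; origin under its centre.
- syrup: Bystander: amber syrup bottle, 60 mm across, 190 mm high; origin under its centre.
- sugar_bowl: Bystander: white bowl, 90 mm across, 50 mm high; origin under its centre.
- hood: Clear hood on the keeper, and the stop it carries; same origin and axes as the keeper. Roof 179 to 187 mm above the counter, open front edge at x = 50 mm: keep the gripper outside. Stop: two rigid dark posts, 14 mm wide, centred at y = +-78, tops 66 mm above the counter, 12 mm thick. Inner faces at one x, clamped anywhere from -18 to +18 mm each time, not measured: find it by feel.
Things that resemble listed ones, but are neither listed nor needed, are in the scene too. There is more than one size of the part that bears hook_grip; the job needs the larger.

How it is judged:
By the outcome, as a careful person would: the job done as asked, in the order asked, and still so for the second after the job is handed in, with the robot touching nothing.
It also fails if it takes over 72 s, if anything falls off the work surface, if the arm or the gripper's body presses on something with over 40 N, if the wrist force passes 120 N, or if a joint passes its speed limit or range.

## Robot

A 6-joint arm with a two-finger parallel gripper is mounted at the origin on the work surface. World frame = base frame: x ahead of the robot, y to its left, z up, the work surface at z = 0. Lengths are in mm, angles in degrees, forces in N, time in s.
With the tool pointing down it reaches from about 350 to 850 mm from the base axis. Payload 8.1 kg.
Tool frame: the origin (TCP) lies midway between the tips of the shut fingers; the grasp point (between the pads) lies 19 mm behind it (r.grasp_offset is the distance from the TCP to the grasp point, in mm); z points along the fingers, x is the direction in which the jaws open and shut, and the axes are right-handed (so a half turn about z gives the same grasp; the last joint's range is limited). The gripper opens to 85 mm and grips with 20 to 120 N. Pads are 22 mm wide; open, the fingers measure 114 mm over their backs; the gripper's body (76 mm by 85 mm) begins 54 mm behind the grasp point. The pads swing forward as they close: fully open they stand 13 mm farther back than shut.
Start: joints at [-70.611, 7.471, 85.268, -0, 87.261, -4.893], TCP at [246.756, -546.916, 231.292] pointing down, gripper open.
Joint ranges: [-169.43, 169.43], [-51.17, 129.36], [1.28, 143.12], [-76.62, 256.62], [0, 156.53], [-152.29, 152.29]. Speed limits (degrees/s): [136.94, 136.94, 159.86, 180, 180, 180].

## Interface

Orientations are given as [roll, pitch, yaw] about the fixed x, y, z axes, in that order (R = Rz(yaw) Ry(pitch) Rx(roll)).
In Python, from bench import r, optics, hand_in gives the robot as it stands.
- The arm moves only by the shell command python3 -m pendant 'ROWS' [FORCE]. ROWS is JSON, a list of rows, each a list of 5 numbers: the opening, from 0 (shut) to 1 (fully open), then the shift along the tool's x, y, z in mm, then the turn about the tool's z in degrees. A call has 1 to 10 rows; each row shifts and turns the commanded pose from where the row before left it, along the tool's axes as they then stand; what a row does not reach is not made up. A row lasts 1/10 s, in which the tool goes at most 50 mm and 8.59 degrees, less where a joint would pass 70% of its speed; a pose out of reach is approached as far as the arm can. A call with a gripper value outside its range is refused whole. The fingers move at their own pace and stop on an object; FORCE is the grip in N (left out, the last holds). Time passes only in rows, so rows that do not move let the fingers close. It gives the time, the measured TCP pose, the force and the opening at its end, in the units of the state.
- r.sense(): the state, without advancing time (a new reading comes with each control period).
- optics.snapshot(name): name is "scene" or "top" or "wrist"; returns (picture, depth): 480x640x3 uint8, blue, green, red; 480x640 float32, mm along the optical axis (not along the pixel's ray), 0 where there is no reading.
- optics.camera_params(name): a dict with "camera_matrix" (3x3 intrinsics, pixels), "eye" and "orientation" of the camera in the world. Camera axes: x right, y down, z forward; pixel columns grow to the right and rows downward; lengths in mm; the calibration is good to about 2 mm. A picture is of the moment at which its call begins: read the wrist's pose just before it. camera_params takes no time and is no camera call; for the wrist camera it gives the pose at the moment of the call.
- hand_in(): hands the job in, once; it reports no verdict.
Trained networks look in the newest picture that a camera, given by its name, has taken for a name from the list of things; names that differ only in an ending like _2 or _b are one class to them, and where a whole thing is asked for, a point or a joint stands for the part that bears it (a point fixed in the world has none). Each returns a list of dicts, best first, with "score" (0 to 1); they miss things now and then, are a little off and sometimes report something else, mostly with a low value. They report only what shows in the picture. A call takes as long as a camera call. They do not tell look-alikes from the thing itself.
- optics.search_frame(camera, query): "at" ([x, y, z] in mm, in world coordinates, good to about 4 mm: the middle of the surface that is visible of it).
The state is a dict: "time": time; "joint_pos": joint angles; "qd": joint speeds; "joint_efforts": joint torques, N m; "tool_pos": TCP position; "tcp_rot": TCP orientation; "ft_force": force on the tool from outside, world axes, zero at the start; "wrist_torque": the same for the moment, N m; "finger_gap": finger opening in mm.
Only numpy, scipy, OpenCV 4.12 (cv2) and the standard library are available. Lean on these libraries where they do the work, as an engineer would, in place of code of your own. Each camera call takes 0.05 s, during which the arm holds its last target. There are 200 camera calls.

## Working session

There is one attempt and no reset: what is moved stays moved. The work goes in short steps, Python scripts to look and compute and a shell command to move; the robot and the scene stay as the last step left them, time stands still between calls to the robot, and variables do not carry over. Pictures are saved under pics/ and viewed, about 8 in all and at most 12, crops included, and the job is handed in when it is done.

```bash
mkdir -p pics; ls; cat > h.py <<'E'
import numpy as np,cv2
from bench import r,optics
from scipy.spatial.transform import Rotation as R
def snap(n,f=None):
    p,d=optics.snapshot(n)
    if f: cv2.imwrite('pics/'+f,p)
    return p,d
def cam(n):
    c=optics.camera_params(n);return np.array(c["camera_matrix"]),np.array(c["eye"]),c["orientation"]
def rot(o):
    o=np.array(o,float)
    return o if o.shape==(3,3) else R.from_euler('xyz',o,degrees=True).as_matrix()
def px2w(n,d,u,v,dep=None):
    K,e,o=cam(n);z=d[int(v),int(u)] if dep is None else dep
    return rot(o)@(np.linalg.inv(K)@[u,v,1]*z)+e
def pz(n,u,v,z):
    K,e,o=cam(n);ray=rot(o)@(np.linalg.inv(K)@[u,v,1]);return e+ray*(z-e[2])/ray[2]
def w2px(n,p):
    K,e,o=cam(n);q=K@(rot(o).T@(np.array(p)-e));return q[:2]/q[2]
E
python3 - <<'E'
from h import *
print(r.sense())
for c in ("scene","top"):
    print(optics.camera_params(c))
    snap(c,c+'0.png')
    for q in ("hook_grip","hook_bend","mat","keeper","carrier","carrier_bar","hood","loose_cups","syrup","sugar_bowl"):
        for f in optics.search_frame(c,q)[:4]: 
            p=np.round(f["at"]);print(c,q,round(f["score"],2),p,np.round(w2px(c,p)))
E
```

```text
pics
{'time': 0.0, 'joint_pos': array([-7.06096323e+01,  7.51506559e+00,  8.53284869e+01, -2.75190633e-04,
        8.72611009e+01, -4.89305143e+00]), 'qd': array([-0.0790957 ,  0.03432126, -0.09659636, -0.04359411, -0.12169458,
        0.00809007]), 'joint_efforts': array([ 2.28757635e-03, -5.69401431e+01, -5.00552416e+01, -4.71076405e-06,
        1.48683088e-02, -6.76920877e-06]), 'tool_pos': array([ 246.58931154, -546.39381044,  230.25246204]), 'tcp_rot': array([-1.79991347e+02,  1.04295534e-01, -6.57165596e+01]), 'ft_force': array([-0.59733958,  0.46543015, -0.73391762]), 'wrist_torque': array([-0.00417094,  0.01723831,  0.02503579]), 'finger_gap': 85.09148697493495}
{'camera_matrix': array([[466.59789181,   0.        , 314.18911244],
       [  0.        , 466.59789181, 243.42507129],
       [  0.        ,   0.        ,   1.        ]]), 'eye': array([426.51235376, 687.43643379, 978.16112977]), 'orientation': array([-140.91887143,   -0.68579905, -172.01586142])}
scene hook_grip 0.78 [ 451. -275.   22.] [348. 195.]
scene hook_grip 0.56 [ 290. -456.   17.] [405. 161.]
scene hook_bend
[... 811 characters left out ...]
ay([ 285.23760635,  -50.88013722, 1190.73661985]), 'orientation': array([-1.67426342e+02, -6.53226928e-02, -8.50951785e+01])}
top hook_grip 0.71 [ 289. -463.   23.] [493. 369.]
top hook_grip 0.63 [ 450. -277.   36.] [415. 290.]
top hook_bend 0.78 [ 454. -280.   32.] [416. 289.]
top hook_bend 0.7 [ 287. -460.   24.] [492. 370.]
top mat 0.94 [ 453. -294.    3.] [419. 291.]
top keeper 0.62 [736.  29. 181.] [292. 138.]
top carrier 0.36 [609. 357. 117.] [141. 191.]
top carrier_bar 0.55 [690.  39.  50.] [288. 178.]
top hood 0.9 [778.  25. 187.] [295. 119.]
top loose_cups 0.93 [423. 295. 102.] [158. 276.]
top syrup 0.6 [609. 357. 123.] [140. 190.]
top sugar_bowl 0.75 [ 716. -292.   25.] [425. 183.]
```

```bash
python3 - <<'E'
import cv2
a=cv2.imread('pics/scene0.png')[130:330,150:450];b=cv2.imread('pics/top0.png')[90:390,220:560]
a=cv2.resize(a,None,fx=1.33,fy=1.33);b=cv2.resize(b,None,fx=1.17,fy=1.17)
import numpy as np
o=np.zeros((600,800,3),np.uint8)
o[:266,:399]=a[:266,:399];o[:351,400:797]=b[:351,:397]
c=cv2.imread('pics/top0.png');c=cv2.resize(c,(330,248));o[352:,:330]=c
d=cv2.imread('pics/scene0.png');d=cv2.resize(d,(330,248));o[352:,400:730]=d
cv2.imwrite('pics/v1.png',o)
E
```

```text
(no output)
```

View pics/v1.png

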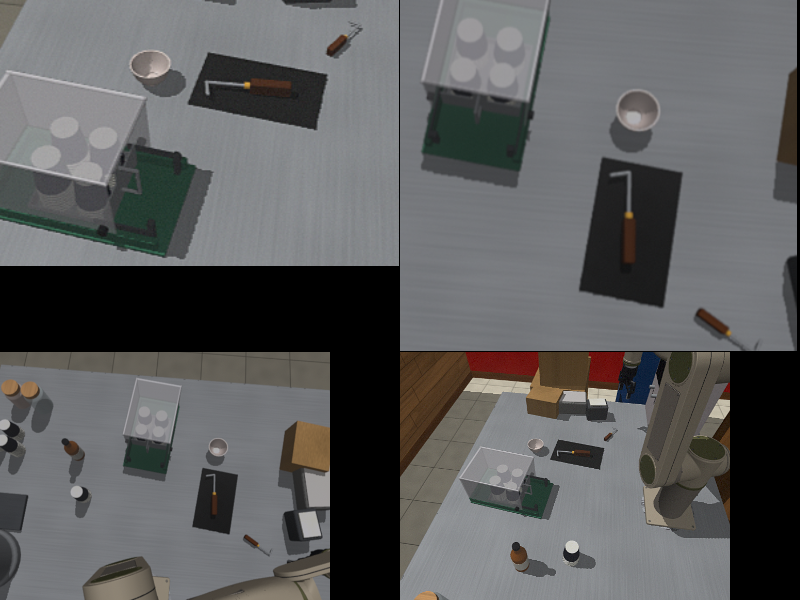

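The larger hook is the one on the mat (top px ~415,290; handle brown, shaft to the upper left arm at ~(405,240)). The small look-alike lies off the mat at (493,369). Next I'll measure the handle axis and the keeper's green outline.

```bash
python3 - <<'E'
from h import *
snap("top");import cv2
p=cv2.imread('pics/top0.png');hsv=cv2.cvtColor(p,cv2.COLOR_BGR2HSV)
m=(((hsv[...,0]<15)|(hsv[...,0]>170))&(hsv[...,1]>110)&(hsv[...,2]>40)).astype(np.uint8)
m[:,:380]=0;m[:240]=0;m[330:]=0;m[:,450:]=0
(c,s,a)=cv2.minAreaRect(np.argwhere(m)[:,::-1].astype(np.float32));print(c,s,a,m.sum())
b=cv2.boxPoints((c,s,a));print([np.round(pz("top",*q,34),0)[:2] for q in b],pz("top",*c,34))
# shaft/arm: bright pixels on mat
g=((hsv[...,2]>110)&(hsv[...,1]<60)).astype(np.uint8)
print('bend corners guess', pz("top",416,236,19),pz("top",402,240,19))
gm=((hsv[...,0]>55)&(hsv[...,0]<90)&(hsv[...,1]>90)).astype(np.uint8)
gm[:,:200]=0;gm[:,360:]=0;gm[:60]=0;gm[260:]=0
ys,xs=np.where(gm);pts=np.c_[xs,ys]
hull=cv2.convexHull(pts);ap=cv2.approxPolyDP(hull,4,True)[:,0]
for q in ap: print(q,np.round(pz("top",*map(float,q),8))[:2])
o=cv2.resize(p[60:270,200:460],None,fx=3,fy=2.85);cv2.imwrite('pics/v2.png',o[:600,:800])
E
```

```text
(416.0, 295.0) (10.0, 38.0) 0.0 366
[array([ 394., -271.]), array([ 482., -267.]), array([ 484., -290.]), array([ 396., -294.])] [ 438.84186704 -280.59369427   34.        ]
bend corners guess [ 582.09038832 -277.86399579   19.        ] [ 569.41388642 -244.96187475   19.        ]
[346 108] [906. -88.]
[321 234] [570. -51.]
[239 219] [590. 150.]
[245 193] [657. 144.]
[256 180] [693. 120.]
```

View pics/v2.png

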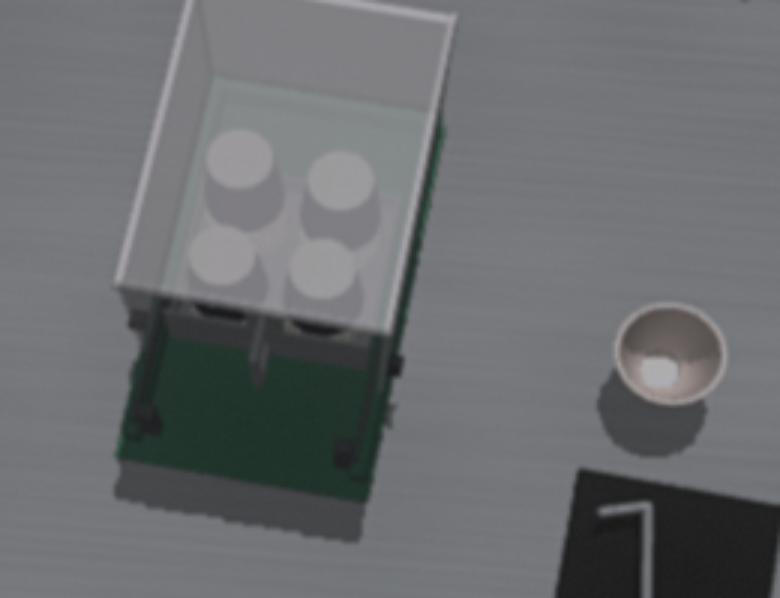

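```bash
cat >> h.py <<'E'
def shift(target,s=None):
    s=s or r.sense();M=rot(s["tcp_rot"]);return np.round(M.T@(np.array(target)-s["tool_pos"]),1)
E
python3 -m pendant '[[1,0,0,0,7.4],[1,0,0,0,7.4],[1,0,0,0,7.5],[1,-37,-27,0,0],[1,-37,-27,0,0],[1,-37,-27,0,0],[1,-37,-27,0,0],[1,-37,-27,0,0],[1,-37,-27,0,0],[1,-37,-27,0,0]]'
python3 -m pendant '[[1,0,0,0,0],[1,0,0,0,0]]'
python3 - <<'E'
from h import *
s=r.sense();print(s["tool_pos"],s["tcp_rot"],optics.camera_params("wrist"))
p,d=snap("wrist","w1.png")
for q in ("hook_grip","hook_bend"):
    for f in optics.search_frame("wrist",q)[:4]: 
        a=np.round(f["at"]);print(q,round(f["score"],2),a,np.round(w2px("wrist",a)))
E
```

```text
time: 2.15
tool_pos: [427.5, -279.9, 231.6]
tcp_rot: [-180.0, -0.0, -88.0]
ft_force: [0.6, -0.5, 0.3]
finger_gap: 85.5
time: 2.35
tool_pos: [427.2, -280.7, 231.4]
tcp_rot: [-180.0, -0.0, -87.9]
ft_force: [-0.0, 0.0, 0.4]
finger_gap: 85.7
[ 427.22969276 -280.71297056  231.43033906] [-1.79998095e+02 -2.54288923e-02 -8.78530480e+01] {'camera_matrix': array([[408.66053985,   0.        , 322.13603662],
       [  0.        , 408.66053985, 237.09997959],
       [  0.        ,   0.        ,   1.        ]]), 'eye': array([ 499.56534615, -278.60112209,  372.96536542]), 'orientation': array([ 1.63439389e+02, -4.66265809e-02, -8.78246048e+01])}
hook_grip 0.9 [ 464. -280.   33.] [320. 160.]
hook_grip 0.83 [ 266. -506.   17.] [539. 366.]
hook_bend 0.78 [ 469. -281.   32.] [321. 153.]
hook_bend 0.73 [ 264. -504.   14.] [535. 365.]
```

View pics/w1.png

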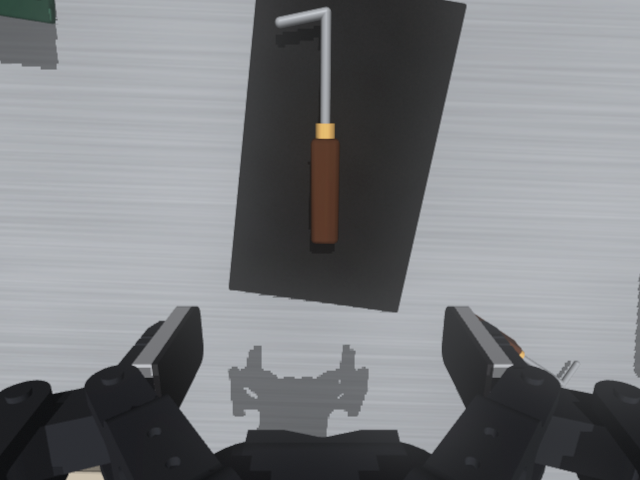

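The wrist view shows the big hook: handle from (325,138) to (325,243), ferrule at (325,130), bend corner (325,12), arm tip (280,22), pointing +y.

```bash
python3 - <<'E'
from h import *
for n,u,v,z in (("front",325,138,34),("back",324,242,34),("mid-l",311.5,190,34),("mid-r",338.5,190,34),("shaft",325,120,22),("bend",325.5,13,22),("tip",280,22,22),("matUL",257,0,4),("matBL",230,289,4),("matBR",397,311,4)):
    print(n,np.round(pz("wrist",u,v,z),1))
print(shift([443,-280.5,19]))
E
```

```text
front [ 481.2 -283.8   34. ]
back [ 393.3 -286.1   34. ]
mid-l [ 438.5 -274.    34. ]
mid-r [ 439.3 -296.6   34. ]
shaft [ 495.  -283.4   22. ]
bend [ 574.2 -280.9   22. ]
tip [ 566.7 -246.    22. ]
matUL [ 585.5 -225.7    4. ]
matBL [ 332.8 -196.3    4. ]
matBR [ 314.6 -361.7    4. ]
[ -1.5 -17.  212.3]
```

```bash
python3 -m pendant '[[1,4,-10,25,0.4],[1,0,0,45,0],[1,0,0,45,0],[1,0,0,40,0],[1,0,0,30,0],[1,0,0,20,0],[1,0,0,10,0],[1,0,0,7,0],[1,0,0,3,0],[1,0,0,0,0]]'
python3 -m pendant '[[0,0,0,0,0],[0,0,0,0,0],[0,0,0,0,0],[0,0,0,0,0],[0,0,0,0,0],[0,0,0,0,0],[0,0,0,0,0],[0,0,0,0,0]]' 60
```

```text
time: 3.5
tool_pos: [437.2, -285.8, 7.0]
tcp_rot: [-180.0, -0.0, -88.4]
ft_force: [0.8, -0.9, 0.1]
finger_gap: 85.8
time: 4.3
tool_pos: [437.2, -285.4, 6.8]
tcp_rot: [-180.0, -0.0, -88.4]
ft_force: [0.5, -0.3, 5.8]
finger_gap: 22.9
```

```bash
python3 -m pendant '[[0,0,0,0,0],[0,0,0,-3,0],[0,0,0,-10,0],[0,0,0,-30,0],[0,0,0,-40,0],[0,0,0,-30,7.6],[0,0,0,0,0]]' 100
python3 -m pendant '[[0,-25,3.5,0,0],[0,-40,5.5,0,0],[0,-40,5.5,0,0],[0,-40,5.5,0,0],[0,-40,5.5,0,0],[0,-40,6,0,0],[0,-40,6,0,0],[0,-34,5,0,0],[0,0,0,0,0],[0,0,0,0,0]]'
python3 - <<'E'
from h import *
print(r.sense()["ft_force"])
p,d=snap("wrist","w2.png");np.save("w2.npy",d)
K,e,o=cam("wrist");np.savez("w2c.npz",K=K,e=e,o=rot(o));print(e)
for q in ("carrier_bar","carrier","keeper","hook_bend"):
    for f in optics.search_frame("wrist",q)[:3]: 
        a=np.round(f["at"],1);print(q,round(f["score"],2),a,np.round(w2px("wrist",a)))
E
```

```text
time: 5.0
tool_pos: [439.5, -287.4, 125.3]
tcp_rot: [-179.6, -0.3, -96.3]
ft_force: [0.5, -0.4, -1.3]
finger_gap: 22.1
time: 6.0
tool_pos: [425.3, 17.1, 118.8]
tcp_rot: [179.9, -0.0, -95.8]
ft_force: [-0.3, -1.1, -1.9]
finger_gap: 22.2
[-0.30449532 -1.06965225 -1.85235621]
[497.63528376   8.25408541 260.30610567]
```

View pics/w2.png

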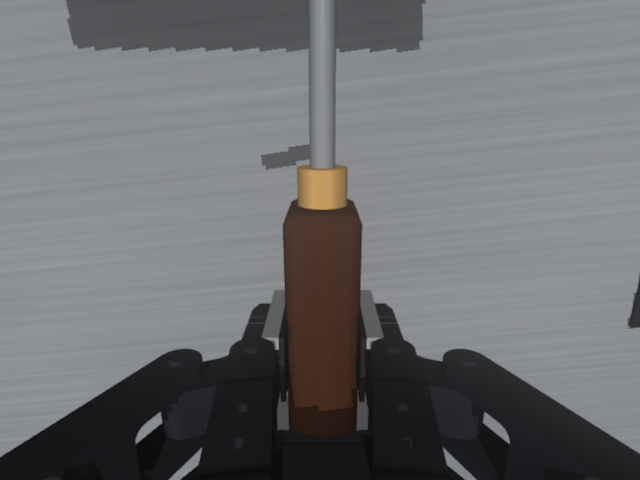

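The wrist view shows the hook held straight, and the keeper is out of frame. I'll take the bar and corners from the first fixed-camera pictures.

```bash
python3 - <<'E'
import cv2,numpy as np
a=cv2.imread('pics/scene0.png')[225:325,215:315];b=cv2.imread('pics/top0.png')[160:260,230:330]
o=np.hstack([cv2.resize(x,(400,400),interpolation=cv2.INTER_CUBIC) for x in (a,b)])
o=cv2.convertScaleAbs(o,alpha=1.7)
for i in range(0,800,40): cv2.line(o,(i,0),(i,5),(0,0,255),1)
for i in range(0,400,40): cv2.line(o,(0,i),(5,i),(0,0,255),1);cv2.line(o,(400,i),(405,i),(0,0,255),1)
cv2.imwrite('pics/v4.png',o)
E
```

```text
(no output)
```

View pics/v4.png

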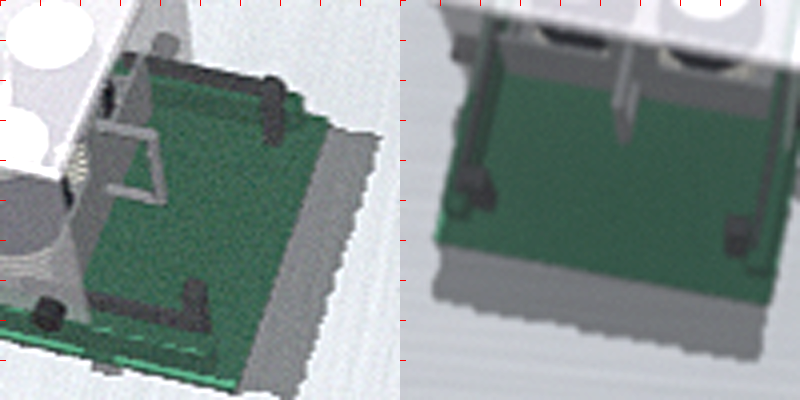

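Scene crop: bar top at (155,131), bottom (160,202), and the post tops at (272,80) and (195,283). Top crop: bar bottom at (625,138), post tops at (475,180) and (738,230), and the front corners at (438,240) and (768,303).

```bash
python3 - <<'E'
from h import *
S=lambda u,v,z:np.round(pz("scene",215+u/4,225+v/4,z),0)[:2]
T=lambda u,v,z:np.round(pz("top",230+(u-400)/4,160+v/4,z),0)[:2]
print("bar S",S(155,131,96),S(160,202,30)," T",T(622,85,96),T(625,138,30))
print("posts S R,L",S(272,80,66),S(195,283,66)," T",T(738,230,66),T(475,180,66))
print("corner S R,L",S(328,122,8),S(238,388,8)," T",T(768,303,8),T(438,240,8))
print("carrier foot T",T(500,75,8),T(770,118,8))
s=r.sense();print(s["tool_pos"],s["tcp_rot"])
E
```

```text
bar S [651.  41.] [653.  46.]  T [666.  40.] [655.  40.]
posts S R,L [595. -31.] [612. 123.]  T [594. -33.] [611. 122.]
corner S R,L [563. -47.] [584. 155.]  T [566. -54.] [588. 149.]
carrier foot T [696. 123.] [683. -46.]
[425.8790713   15.56861163 119.14606856] [ 1.79982679e+02 -1.34278117e-02 -9.61087893e+01]
```

```bash
python3 -m pendant '[[0,1,0,30,0],[0,2,0,30,0],[0,0,0,11,0],[0,0,-15,0,0],[0,0,-20,0,0],[0,0,-20,0,0],[0,0,-15,0,0],[0,0,0,0,0]]'
python3 -m pendant '[[0,0,-12,0,0],[0,0,-10,0,0],[0,0,-8,0,0],[0,0,-6,0,0],[0,0,0,0,0],[0,0,0,0,0]]'
python3 - <<'E'
from h import *
a,_=snap("scene");b,_=snap("top")
a=a[205:325,205:325];b=b[150:270,240:360]
o=np.hstack([cv2.resize(x,(400,400),interpolation=cv2.INTER_CUBIC) for x in (a,b)])
cv2.imwrite('pics/v5.png',cv2.convertScaleAbs(o,alpha=1.6))
E
```

```text
time: 7.05
tool_pos: [497.3, 5.5, 49.3]
tcp_rot: [-179.9, -0.0, -96.1]
ft_force: [-0.8, -0.3, -1.1]
finger_gap: 22.6
time: 7.65
tool_pos: [530.7, 2.6, 48.2]
tcp_rot: [180.0, 0.0, -96.0]
ft_force: [-0.3, -0.0, -1.5]
finger_gap: 22.2
```

View pics/v5.png

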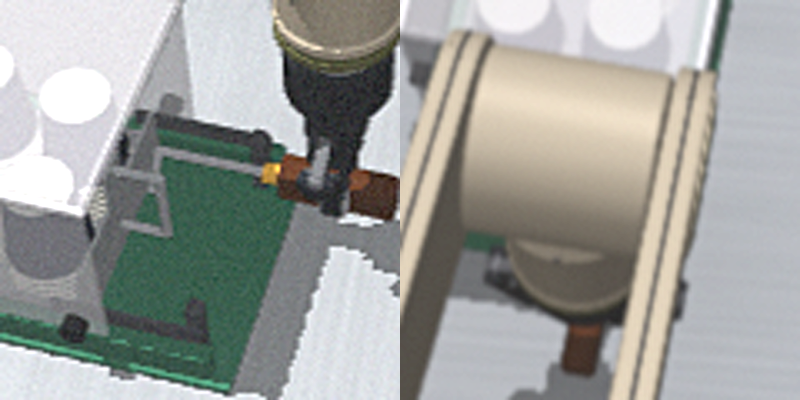

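```bash
python3 - <<'E'
from h import *
optics.snapshot
s=r.sense();t=s["tool_pos"];y=np.radians(s["tcp_rot"][2]+90);ex=np.array([np.cos(y),np.sin(y),0]);ey=np.array([-ex[1],ex[0],0])
c=np.array([t[0],t[1],t[2]+12.2]);B=np.array([653.5,40.5,0])
print(np.degrees(y),"bar rel handle",(B-c)@ex,(B-c)@ey)
f=lambda p:np.round((w2px("scene",p)-[205,205])*400/120)
for n,p in (("corner",c+140*ex),("tip",c+133*ex+36*ey),("ferrule",c+50*ex),("barTop",B+[0,0,96]),("barBot",B+[0,0,30]),("bar60",B+[0,0,60])): print(n,f(p))
E
```

```text
-6.0138234932477275 bar rel handle 118.34102611313507 50.56765750111275
corner [158. 146.]
tip [151. 185.]
ferrule [273. 170.]
barTop [160. 175.]
barBot [168. 229.]
bar60 [164. 205.]
```

```bash
python3 -m pendant '[[0,-6,0,0,0],[0,-8,0,0,0],[0,-8,0,0,0],[0,-7,0,0,0],[0,-5,0,0,0],[0,0,0,0,0]]'
python3 -m pendant '[[0,0,2,0,0],[0,0,3,0,0],[0,0,2,0,0],[0,0,1,0,0],[0,0,1,0,0],[0,0,0,0,0]]'
python3 -m pendant '[[0,0,1,0,0],[0,0,1,0,0],[0,0,1,0,0]]'
```

```text
time: 8.35
tool_pos: [534.6, 37.3, 48.3]
tcp_rot: [-180.0, 0.0, -96.0]
ft_force: [0.9, -0.7, -1.6]
finger_gap: 22.5
time: 8.95
tool_pos: [525.5, 37.2, 48.3]
tcp_rot: [-180.0, -0.0, -96.0]
ft_force: [0.1, 0.3, -1.9]
finger_gap: 22.4
time: 9.25
tool_pos: [523.4, 37.5, 48.7]
tcp_rot: [-179.9, 0.0, -96.0]
ft_force: [3.9, -0.1, -2.9]
finger_gap: 22.2
```

```bash
python3 -m pendant '[[0,0,1,0,0],[0,0,2,0,0],[0,0,2,0,0],[0,0,2,0,0],[0,0,2,0,0],[0,0,2,0,0],[0,0,2,0,0],[0,0,2,0,0],[0,0,2,0,0]]'
python3 -m pendant '[[0,0,2,0,0],[0,0,2,0,0],[0,0,2,0,0],[0,0,2,0,0],[0,0,2,0,0],[0,0,2,0,0],[0,0,2,0,0],[0,0,2,0,0],[0,0,2,0,0],[0,0,2,0,0]]'
```

```text
time: 10.15
tool_pos: [505.7, 39.4, 48.4]
tcp_rot: [-180.0, 0.0, -96.0]
ft_force: [3.8, -0.6, -1.5]
finger_gap: 22.4
time: 11.15
tool_pos: [485.7, 41.5, 48.3]
tcp_rot: [-180.0, 0.0, -96.0]
ft_force: [5.4, -1.5, -0.7]
finger_gap: 22.5
```

```bash
python3 -m pendant '[[0,0,2,0,0],[0,0,2,0,0],[0,0,2,0,0],[0,0,2,0,0],[0,0,2,0,0],[0,0,2,0,0]]'
python3 -m pendant '[[0,0,1,0,0],[0,0,1,0,0],[0,0,1,0,0],[0,0,1,0,0]]'
python3 -m pendant '[[0,0,1,0,0],[0,0,1,0,0],[0,0,1,0,0],[0,0,1,0,0]]'
python3 - <<'E'
from h import *
a,_=snap("scene");b,_=snap("top")
a=a[205:325,205:325];b=b[150:270,240:360]
o=np.hstack([cv2.resize(x,(400,400),interpolation=cv2.INTER_CUBIC) for x in (a,b)])
cv2.imwrite('pics/v6.png',cv2.convertScaleAbs(o,alpha=1.6))
E
```

```text
time: 11.75
tool_pos: [473.8, 42.7, 48.3]
tcp_rot: [-180.0, 0.0, -96.0]
ft_force: [5.4, -0.3, -2.0]
finger_gap: 22.2
time: 12.15
tool_pos: [469.9, 43.1, 48.3]
tcp_rot: [-180.0, 0.0, -96.0]
ft_force: [4.9, 0.1, -1.2]
finger_gap: 22.1
time: 12.55
tool_pos: [465.9, 43.6, 48.3]
tcp_rot: [-180.0, -0.0, -96.0]
ft_force: [5.1, -0.9, -2.0]
finger_gap: 22.5
```

View pics/v6.png

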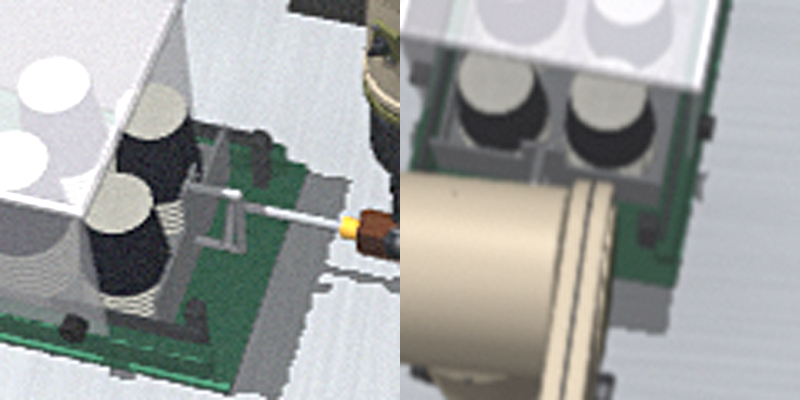

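The carrier follows, with its front edge about 20 mm short of the posts (scene crop front ~(205,210), posts ~(195,310) and (262,140)). I'll slow down now.

```bash
python3 -m pendant '[[0,0,1,0,0],[0,0,1,0,0],[0,0,1,0,0],[0,0,1,0,0]]'
python3 -m pendant '[[0,0,1,0,0],[0,0,1,0,0],[0,0,1,0,0],[0,0,1,0,0]]'
python3 -m pendant '[[0,0,0.6,0,0],[0,0,0.6,0,0],[0,0,0.6,0,0]]'

```

```text
time: 13.05
tool_pos: [461.9, 44.0, 48.3]
tcp_rot: [-180.0, 0.0, -96.0]
ft_force: [4.6, 0.3, -1.3]
finger_gap: 22.4
time: 13.45
tool_pos: [457.9, 44.4, 48.3]
tcp_rot: [-180.0, 0.0, -96.0]
ft_force: [4.6, -0.2, -1.5]
finger_gap: 22.5
time: 13.75
tool_pos: [456.2, 44.6, 48.3]
tcp_rot: [-180.0, 0.0, -96.0]
ft_force: [5.0, -1.0, -1.4]
finger_gap: 22.2
```

```bash
python3 -m pendant '[[0,0,0.5,0,0],[0,0,0.5,0,0],[0,0,0.5,0,0]]'
```

```text
time: 14.05
tool_pos: [454.7, 44.8, 48.3]
tcp_rot: [180.0, -0.0, -96.0]
ft_force: [4.8, -0.5, -1.6]
finger_gap: 22.4
```

```bash
python3 -m pendant '[[0,0,0.5,0,0],[0,0,0.5,0,0],[0,0,0.5,0,0]]'
```

```text
time: 14.35
tool_pos: [453.2, 44.9, 48.3]
tcp_rot: [-180.0, 0.0, -96.0]
ft_force: [4.2, -0.6, -1.6]
finger_gap: 22.5
```

```bash
python3 -m pendant '[[0,0,0.5,0,0],[0,0,0.5,0,0],[0,0,0.5,0,0],[0,0,0.5,0,0]]'
```

```text
time: 14.75
tool_pos: [451.2, 45.1, 48.3]
tcp_rot: [180.0, 0.0, -96.0]
ft_force: [4.5, -0.3, -1.5]
finger_gap: 22.5
```

```bash
python3 -m pendant '[[0,0,0.5,0,0],[0,0,0.5,0,0]]'
```

```text
time: 14.95
tool_pos: [450.2, 45.2, 48.3]
tcp_rot: [-180.0, -0.0, -96.0]
ft_force: [5.0, -0.1, -1.1]
finger_gap: 22.5
```

```bash
python3 -m pendant '[[0,0,0.5,0,0],[0,0,0.5,0,0],[0,0,0.5,0,0]]'
```

```text
time: 15.25
tool_pos: [448.7, 45.4, 48.3]
tcp_rot: [-180.0, 0.0, -96.0]
ft_force: [5.9, -0.2, -0.8]
finger_gap: 22.3
```

```bash
python3 -m pendant '[[0,0,0.5,0,0],[0,0,0.5,0,0]]'
```

```text
time: 15.45
tool_pos: [447.7, 45.5, 48.3]
tcp_rot: [-180.0, 0.0, -96.0]
ft_force: [5.1, -1.1, -1.6]
finger_gap: 22.9
```

```bash
python3 -m pendant '[[0,0,0.5,0,0],[0,0,0.5,0,0]]'
```

```text
time: 15.65
tool_pos: [446.7, 45.6, 48.3]
tcp_rot: [-180.0, -0.0, -96.0]
ft_force: [4.8, -0.7, -1.1]
finger_gap: 22.4
```

```bash
python3 -m pendant '[[0,0,0.5,0,0],[0,0,0.5,0,0]]'
```

```text
time: 15.85
tool_pos: [446.1, 45.7, 48.4]
tcp_rot: [-180.0, 0.0, -96.0]
ft_force: [6.5, 0.4, -2.7]
finger_gap: 22.1
```

```bash
python3 -m pendant '[[0,0,0.3,0,0]]'
```

```text
time: 15.95
tool_pos: [445.8, 45.8, 48.5]
tcp_rot: [-180.0, 0.0, -96.0]
ft_force: [7.0, 0.3, -2.8]
finger_gap: 22.4
```

```bash
python3 -m pendant '[[0,0,0.4,0,0]]'
```

```text
time: 16.05
tool_pos: [445.7, 45.8, 48.6]
tcp_rot: [-179.9, 0.0, -96.0]
ft_force: [10.1, 0.4, -2.7]
finger_gap: 22.6
```

```bash
python3 -m pendant '[[0,0,0.4,0,0],[0,0,0,0,0]]'
```

```text
time: 16.25
tool_pos: [445.7, 45.8, 48.7]
tcp_rot: [-179.9, 0.0, -96.0]
ft_force: [9.5, -1.3, -4.1]
finger_gap: 22.4
```

```bash
python3 -m pendant '[[0,0,0.5,0,0],[0,0,0,0,0]]'
```

```text
time: 16.45
tool_pos: [445.6, 45.9, 48.9]
tcp_rot: [-179.8, 0.0, -96.0]
ft_force: [12.3, -0.3, -4.2]
finger_gap: 22.1
```

```bash
python3 -m pendant '[[0,0,0.4,0,0],[0,0,0,0,0]]'
```

```text
time: 16.65
tool_pos: [445.6, 45.9, 49.0]
tcp_rot: [-179.8, 0.0, -96.0]
ft_force: [13.1, -0.5, -5.4]
finger_gap: 22.2
```

```bash
python3 -m pendant '[[0,0,0.3,0,0],[0,0,0,0,0],[0,0,0,0,0]]';python3 -m pendant '[[0,0,0,0,0],[0,0,0,0,0]]'
```

```text
time: 16.95
tool_pos: [445.5, 45.9, 49.1]
tcp_rot: [-179.7, 0.0, -96.0]
ft_force: [15.3, 0.8, -5.1]
finger_gap: 22.2
time: 17.15
tool_pos: [445.6, 45.9, 49.1]
tcp_rot: [-179.7, 0.0, -96.0]
ft_force: [14.5, -0.4, -5.7]
finger_gap: 22.8
```

```bash
for i in 1; do python3 -m pendant '[[0,0,0,0,0],[0,0,0,0,0],[0,0,0,0,0],[0,0,0,0,0]]';python3 -m pendant '[[0,0,0,0,0],[0,0,0,0,0],[0,0,0,0,0],[0,0,0,0,0]]';python3 -m pendant '[[0,0,0,0,0],[0,0,0,0,0],[0,0,0,0,0],[0,0,0,0,0]]';python3 -m pendant '[[0,0,0,0,0],[0,0,0,0,0]]';done
python3 - <<'E'
from h import *
a,_=snap("scene");b,_=snap("top")
a=a[225:325,215:315];b=b[150:270,240:360]
o=np.hstack([cv2.resize(x,(400,400),interpolation=cv2.INTER_CUBIC) for x in (a,b)])
cv2.imwrite('pics/v7.png',cv2.convertScaleAbs(o,alpha=1.6))
print(r.sense()["ft_force"])
E
```

```text
time: 17.55
tool_pos: [445.5, 45.9, 49.1]
tcp_rot: [-179.7, 0.0, -96.0]
ft_force: [14.7, -0.7, -5.8]
finger_gap: 22.5
time: 17.95
tool_pos: [445.5, 45.9, 49.1]
tcp_rot: [-179.7, 0.0, -96.0]
ft_force: [15.5, 0.2, -6.4]
finger_gap: 22.1
time: 18.35
tool_pos: [445.6, 45.9, 49.1]
tcp_rot: [-179.7, 0.0, -96.0]
ft_force: [13.5, -0.6, -5.3]
finger_gap: 22.3
time: 18.55
tool_pos: [445.6, 45.9, 49.1]
tcp_rot: [-179.7, 0.0, -96.0]
ft_force: [14.8, -0.6, -5.5]
finger_gap: 22.3
[15.32430655 -0.06342669 -5.93508802]
```

View pics/v7.png

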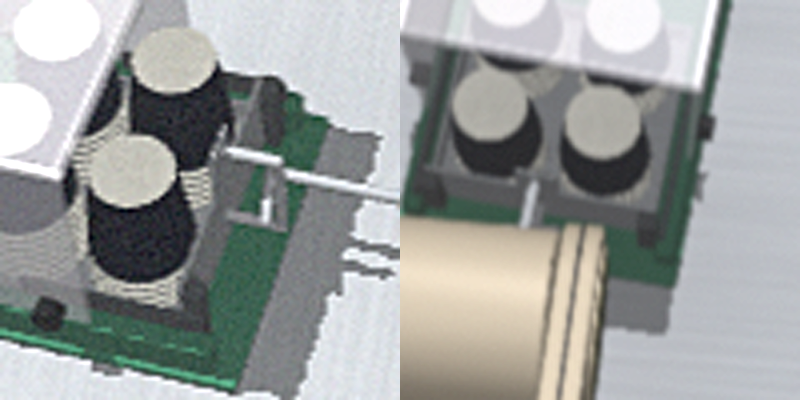

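```bash
python3 -m pendant '[[0,0,-0.7,0,0],[0,0,-0.7,0,0],[0,0,-0.7,0,0],[0,0,-1,0,0],[0,0,-2,0,0],[0,0,-3,0,0],[0,0,-3,0,0],[0,0,-1.4,0,0],[0,0,0,0,0],[0,0,0,0,0]]'
```

```text
time: 19.65
tool_pos: [455.8, 44.6, 48.2]
tcp_rot: [180.0, -0.0, -96.0]
ft_force: [0.9, -0.1, -1.6]
finger_gap: 22.3
```

```bash
python3 -m pendant '[[0,5,0,0,0],[0,8,0,0,0],[0,8,0,0,0],[0,8,0,0,0],[0,5,0,0,0],[0,2,0,0,0],[0,0,0,0,0]]'
python3 -m pendant '[[0,0,5,0,0],[0,0,10,0,0],[0,0,15,0,0],[0,0,20,0,0],[0,0,20,-10,0],[0,0,0,-25,0],[0,0,0,-25,0],[0,0,0,0,0]]'
python3 - <<'E'
from h import *
print(shift([437,-285.4,90]))
E
```

```text
time: 20.35
tool_pos: [452.1, 8.5, 48.3]
tcp_rot: [-180.0, 0.0, -96.1]
ft_force: [-0.7, -1.1, -1.3]
finger_gap: 22.5
time: 21.15
tool_pos: [384.3, 16.3, 111.7]
tcp_rot: [-179.6, 0.0, -96.0]
ft_force: [0.9, -0.3, -0.5]
finger_gap: 22.6
[294.6 -83.7  22.2]
```

```bash
python3 -m pendant '[[0,25,-7,0,0],[0,42,-12,0,0],[0,42,-12,0,0],[0,42,-12,0,0],[0,42,-12,0,0],[0,42,-12,0,0],[0,40,-11,0,0],[0,20,-6,0,0],[0,0,0,0,-7.6],[0,0,0,0,0]]'
python3 -m pendant '[[0,0,0,20,0],[0,0,0,30,0],[0,0,0,25,0],[0,0,0,13,0],[0,0,0,5,0],[0,0,0,0,0],[0,0,0,0,0]]'
python3 - <<'E'
from h import *
s=r.sense();print(s["tool_pos"],s["tcp_rot"],s["ft_force"],s["wrist_torque"])
p,d=snap("wrist","w3.png");a,_=snap("scene");a=a[150:230,290:410]
cv2.imwrite('pics/v8.png',np.hstack([cv2.resize(p,(400,300)),cv2.resize(a,(400,300))]))
E
```

```text
time: 22.15
tool_pos: [434.2, -285.8, 106.9]
tcp_rot: [179.9, 0.1, -88.3]
ft_force: [-0.5, -0.8, -1.7]
finger_gap: 22.6
time: 22.85
tool_pos: [435.9, -286.5, 16.5]
tcp_rot: [-179.9, -0.1, -88.4]
ft_force: [-0.0, 0.9, -0.4]
finger_gap: 22.4
[ 435.94204342 -286.46301834   16.49916119] [-1.79920622e+02 -6.76813500e-02 -8.84405692e+01] [-0.02466399  0.90494279 -0.39152509] [-0.0046336   0.05066564  0.01478139]
```

View pics/v8.png

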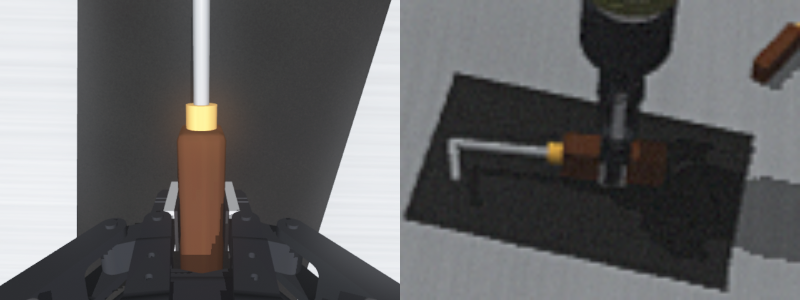

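The hook is over the mat, level and inside its edges. Now the final 10 mm, slowly, feeling for contact.

```bash
python3 -m pendant '[[0,0,0,3,0],[0,0,0,2,0],[0,0,0,1,0],[0,0,0,0,0],[0,0,0,0,0]]'
python3 -m pendant '[[0,0,0,1,0],[0,0,0,1,0],[0,0,0,0.5,0],[0,0,0,0,0]]'
```

```text
time: 23.45
tool_pos: [435.0, -286.0, 9.2]
tcp_rot: [180.0, 0.0, -88.4]
ft_force: [-0.6, -0.1, -1.4]
finger_gap: 22.3
time: 23.85
tool_pos: [435.1, -286.0, 6.9]
tcp_rot: [180.0, 0.0, -88.4]
ft_force: [-1.1, 1.3, 1.5]
finger_gap: 22.7
```

```bash
python3 -m pendant '[[0,0,0,0.4,0],[0,0,0,0,0],[0.4,0,0,0,0],[0.5,0,0,0,0],[0.6,0,0,0,0],[0.6,0,0,0,0],[0.6,0,0,0,0],[0.6,0,0,0,0]]'
python3 -m pendant '[[0.6,0,0,-5,0],[0.6,0,0,-20,0],[0.6,0,0,-40,0],[0.6,0,0,-45,0],[0.6,0,0,-45,0],[0.6,0,30,-45,0],[0.6,0,40,-20,0],[0.6,0,40,0,0],[0.6,0,0,0,0],[0.6,0,0,0,0]]'
python3 - <<'E'
from h import *
p,d=snap("wrist");a,_=snap("scene");a=a[160:340,190:430];b,_=snap("top");b=b[80:380,200:600]
o=np.zeros((560,800,3),np.uint8);o[:300,:400]=cv2.resize(p,(400,300));o[:300,400:]=cv2.resize(a,(400,300));o[300:,:347]=cv2.resize(b,(347,260))
cv2.imwrite('pics/v9.png',o)
for q in ("sugar_bowl","syrup","loose_cups","hook_grip"):
    for f in optics.search_frame("top",q)[:2]: print(q,round(f["score"],2),np.round(f["at"]))
E
```

```text
time: 24.65
tool_pos: [435.1, -286.0, 6.4]
tcp_rot: [180.0, 0.0, -88.4]
ft_force: [-0.1, 0.0, 1.4]
finger_gap: 51.3
time: 25.65
tool_pos: [327.1, -289.3, 223.7]
tcp_rot: [-179.9, -0.1, -88.5]
ft_force: [0.1, -0.1, -0.0]
finger_gap: 51.4
sugar_bowl 0.93 [ 713. -290.   21.]
syrup 0.69 [605. 358. 120.]
loose_cups 0.74 [422. 295. 100.]
hook_grip 0.88 [ 447. -281.   37.]
```

View pics/v9.png

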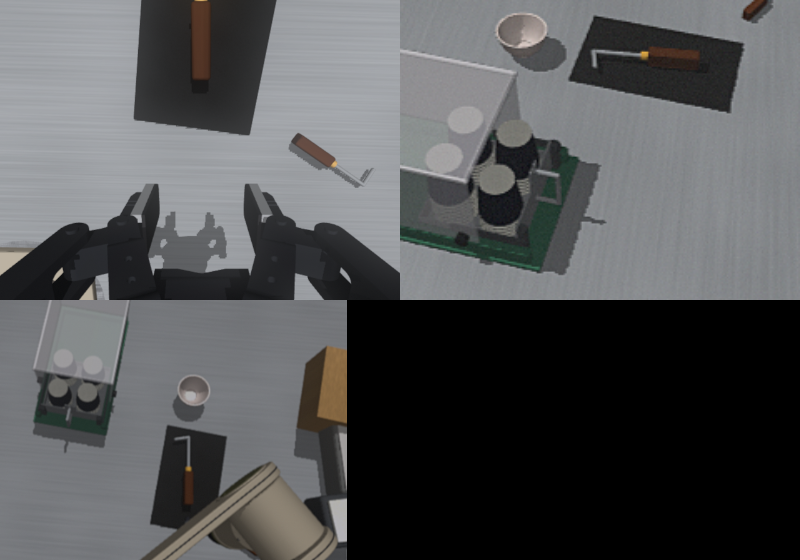

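The hook lies flat on the mat (scene inset ~(650,57)), the carrier sits forward at the posts, and the bystanders are where they were.

```bash
python3 -c "
from bench import hand_in
print(hand_in())"
```

```text
the job is handed in; nothing more can be done
None
```

The carrier is drawn forward against both stop posts, the hook tool is back on the mat, and the job is handed in at about 26 s. The hand-in reports no verdict.

- **Hooking and pulling:** I took the larger hook tool from the mat and hooked the pull bar from the side. I drew the carrier about 78 mm forward, against about 5 N of friction, until the force rose at the posts. The gripper stayed clear of the carrier and the hood throughout.
- **Holding snug:** The forward pull read 13.5–15.5 N for about 1.6 s. A downward force of 5–6 N came with it, so the total was about 15–16.5 N. The highest reading was about 17 N, but I only saw the force at the end of each move, not continuously.
- **Unhooking and laying down:** The hook came free with no sideways load showing, and I set it down slowly until I felt light contact before opening the fingers.

In the last pictures the carrier is still at the posts and the hook lies flat inside the mat. The sugar bowl, syrup and loose cups are within 4 mm of their first detected positions, which is the detector's accuracy. No check failed. The only disagreement was early on: the top and wrist cameras differed by about 4 mm on the hook's sideways position, and I used the wrist camera's value.

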